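# Fit the flat head to the vortex mixer

### The arm

A 6-joint arm with a two-finger parallel gripper is mounted at the origin on the work surface. World frame = base frame: x ahead of the robot, y to its left, z up, the work surface at z = 0. Lengths are in m, angles in rad, forces in N, time in s.
With the tool pointing down it reaches from about 0.225 to 0.875 m from the base axis. Payload 3.4 kg.
Tool frame: the origin (TCP) lies at the very end of the fingers, on their centre line; the grasp point (between the pads) lies 19 mm behind it; x points along the fingers, z is the direction in which the jaws open and shut, and the axes are right-handed (so a half turn about x gives the same grasp; the last joint's range is limited). The gripper opens to 85 mm and grips with 20 to 120 N. Pads are 22 mm wide; open, the fingers measure 114 mm over their backs; the gripper's body (76 mm by 85 mm) begins 54 mm behind the grasp point. The pads swing forward as they close: fully open they stand 13 mm farther back than shut.
Start: joints at [-0.121, 0.276, 1.505, -0, 1.361, -0.121], TCP at [0.575, -0, 0.231] pointing down, gripper open.
Joint ranges: [-2.89, 2.89], [-0.75, 2.08], [0.22, 2.7], [-1.18, 4.32], [0.11, 2.71], [-2.7, 2.7]. Speed limits (rad/s): [2.57, 2.57, 3.14, 3.14, 3.14, 3.14].

### API

Orientations are given as a unit quaternion [w, x, y, z].
In Python, from rig import manip, viewer, finder gives the robot as it stands.
- The arm moves only by the tool move_arm, never from a script. Its argument "rows" is a list of rows, each a list of 3 entries, a list of its own where there are three numbers: the shift along the tool's x, y, z in mm, then the turn about the tool's x in rad, then the finger opening in mm, from 0 to 85.4. A call has 1 to 8 rows; each row is the pose to reach, as a shift and turn from the pose measured when the call began, along the tool's axes at that moment; what a row does not reach only later rows make up. A row lasts 1/12 s, in which the tool goes at most 41.7 mm and 7.16 degrees, less where a joint would pass 70% of its speed; a pose out of reach is approached as far as the arm can. A call with a gripper value outside its range is refused whole. The fingers move at their own pace and stop on an object; "force" is the grip in N (left out, the last holds). Time passes only in rows, so rows that repeat a pose let the fingers close. It gives the time, the measured TCP pose, the force and the opening at its end, in the units of the state.
- manip.get_state(): the state, without advancing time (a new reading comes with each control period).
- viewer.get_image(name): name is "scene" or "side" or "wrist"; returns the picture (400x640x3 uint8, red, green, blue); there is no depth.
- viewer.get_calibration(name): a dict with "mtx" (3x3 intrinsics, pixels), "R" (3x3) and "t" (3): a world point X has camera coordinates R X + t. Camera axes: x right, y down, z forward; pixel columns grow to the right and rows downward; lengths in m; the calibration is good to about 2 mm. A picture is of the moment at which its call begins: read the wrist's pose just before it. get_calibration takes no time and is no camera call; for the wrist camera it gives the pose at the moment of the call.
- manip.sign_off(): hands the job in, once; it reports no verdict.
Trained networks look in the newest picture that a camera, given by its name, has taken for a name from the list of things; names that differ only in an ending like _2 or _b are one class to them, and where a whole thing is asked for, a point or a joint stands for the part that bears it (a point fixed in the world has none). Each returns a list of dicts, best first, with "score" (0 to 1); they miss things now and then, are a little off and sometimes report something else, mostly with a low value. They report only what shows in the picture. A call takes as long as a camera call.
- finder.look_for(target, camera): "centre" ([column, row] in pixels, amid what is visible of it).
- finder.trace(target, camera): "mask" (400x640 bool, what is visible of it) and "centre" ([column, row] in pixels, amid what is visible of it).
The state is a dict: "clock": time; "qpos": joint angles; "qd": joint speeds; "effort": joint torques, N m; "position": TCP position; "ee_rot": TCP orientation; "contact_force": force on the tool from outside, world axes, zero at the start; "moment": the same for the moment, N m; "width": finger opening in m.
Only numpy, scipy, OpenCV 4.12 (cv2) and the standard library are available. Lean on these libraries where they do the work, as an engineer would, in place of code of your own. Each camera call takes 0.05 s, during which the arm holds its last target.

### The job

Fit the flat blue-topped mixing head to the bench vortex mixer: take it from its holder, set its tapered shank upright in the mixer's steel taper socket and let go of it. Then, with the gripper clear of its sides, tap or press down on the middle of its blue top until the shank is locked fully home. Leave the black cup head standing in the holder.

Things in the scene. Friction and masses are not known exactly. Their poses are not given: they have to be found in the camera images.
- pad_head_grip (a point): Head to fit, upright: grey round body 44 mm wide, 36 tall; flat blue disc 40 wide, 6 thick on top; steel taper shank below, 50 long, 28 to 14 wide; 0.1 to 0.2 kg. Point: middle of the grey body, 24 mm below the blue top, 68 above the shank tip. z up. Stands in one of two tubes (bore 31, outside 39) of a holder, body resting on its rim 66 mm above the counter; lifts straight out.
- cup_head_grip (a point): The other head, not wanted: same grey body and shank, but a black open cup (42 mm wide, 22 tall) on top. The point is the middle of its grey body. It stands in the holder's other tube, 100 mm from the first head, axis to axis; either head may be in either tube. Grip the wanted head with the fingers closing across the line of the two heads.
- socket_mouth (a point): Centre of the open mouth of the steel taper socket on top of the white mixer (130 x 150 mm, 110 tall). Mouth 29 mm wide, 37 outside, 23 to 25 above the housing at the start; z up. Conical bore 47 mm deep, 16 wide at its floor. A head standing in it has its body's underside 3 mm, its middle 21 mm and a flat blue top 45 mm above this point. The point sinks with the socket.
- taper_socket (a joint): How far the socket's sleeve is driven down into the mixer (m): 0 to 0.002 at the start, 0.012 fully home on a hard stop. It resists with about 8 N, stays where it is left, and does not sink under the head's weight; the head standing in it goes down with it. At home the mouth is 123 mm above the counter.

How it is judged:
By the outcome, as a careful person would: the job done as asked, in the order asked, and still so for the second after the job is handed in, with the robot touching nothing.
It also fails if it takes over 48 s, if anything falls off the work surface, if the arm or the gripper's body presses on something with over 40 N, if the wrist force passes 120 N, or if a joint passes its speed limit or range.

## Working session

There is one attempt and no reset: what is moved stays moved. The work goes in short steps, Python scripts to look and compute and a tool call to move; the robot and the scene stay as the last step left them, time stands still between calls to the robot, and variables do not carry over. Pictures are saved under pics/ and viewed, and the job is handed in when it is done.

Besides the shell and the picture viewer there is one more tool, called after "Emit:" by a JSON object that holds its "name" and its "arguments". move_arm: Moves the arm, as the interface text tells. Its arguments: {"type":"object","properties":{"rows":{"type":"array"},"force":{"type":"number"}},"required":["rows"]}

```bash
mkdir -p pics; ls; cat > h.py <<'E'
import numpy as np, cv2
from rig import manip, viewer, finder
def save(n,f):
    im=viewer.get_image(n); cv2.imwrite('pics/'+f,im[:,:,::-1]); return im
def tri(obs):
    # obs list of (cal, px)
    A=[];b=[]
    for c,p in obs:
        K=np.array(c['mtx']);P=K@np.hstack([np.array(c['R']),np.array(c['t']).reshape(3,1)])
        for i in range(2):
            r=p[i]*P[2]-P[i];A.append(r[:3]);b.append(-r[3])
    s=np.linalg.lstsq(np.array(A),np.array(b),rcond=None);return s[0]
def proj(c,X):
    x=np.array(c['mtx'])@(np.array(c['R'])@np.array(X)+np.array(c['t']).ravel());return x[:2]/x[2]
def ray_z(c,p,z):
    R=np.array(c['R']);t=np.array(c['t']).ravel();C=-R.T@t
    d=R.T@np.linalg.inv(np.array(c['mtx']))@np.array([p[0],p[1],1.]);return C+d*(z-C[2])/d[2]
E
python3 - <<'E'
from h import *
s=manip.get_state();print(s)
cal={}
for n in['scene','side','wrist']:
    save(n,n+'0.png');cal[n]=viewer.get_calibration(n);R=np.array(cal[n]['R']);print(n,-R.T@np.array(cal[n]['t']).ravel(),R.tolist(),np.array(cal[n]['mtx']).tolist())
    for t in['pad_head_grip','cup_head_grip','socket_mouth']:
        print(n,t,[(r['score'],r['centre']) for r in finder.look_for(t,n)][:3])
print(manip.get_state()['clock'])
E
```

```text
pics
{'clock': 0.0, 'qpos': array([-1.20998618e-01,  2.76589432e-01,  1.50617783e+00,  1.89073637e-05,
        1.36067385e+00, -1.20998137e-01]), 'qd': array([ 0.00206429,  0.0004719 ,  0.00145561, -0.00100578, -0.00134326,
        0.00036385]), 'effort': array([ 6.20495921e-04, -4.16768074e+01, -2.45808578e+01, -1.52056768e-04,
        1.11346930e-02,  1.69860516e-05]), 'position': array([5.74458323e-01, 6.80595610e-05, 2.30425067e-01]), 'ee_rot': array([7.06458520e-01, 8.69416840e-05, 7.07754438e-01, 8.38012872e-05]), 'contact_force': array([ 0.70505398, -0.36501731,  0.22639075]), 'moment': array([-0.01740053,  0.00125702, -0.04487629]), 'width': 0.0851497396282864}
scene [1.03560168 0.0540632  0.7445316 ] [[-0.043372271896424064, 0.9990557569407615, 0.0025378246717300632], [0.7596290029392002, 0.034627682586606236, -0.6494341394570186], [-0.6489087947655968, -0.02623962885032914, -0.7604136097898679]] [[399.09106545957377, 0.0, 316.3935720203652], [0.0, 399.09106545957377, 196.55744321470448], [0.0, 0.0, 1.0]]
scene pad_head_grip [(0.81, [392.8, 217.7])]
scene cup_head_grip [(0.8
[... 312 characters left out ...]
395622, 0.0, 318.4371601583383], [0.0, 410.4117392395622, 203.68059733425773], [0.0, 0.0, 1.0]]
side pad_head_grip [(0.73, [277.3, 180.0])]
side cup_head_grip [(0.68, [306.8, 191.0])]
side socket_mouth [(0.81, [420.6, 283.3]), (0.42, [305.5, 193.6])]
wrist [0.57484637 0.08449136 0.37356529] [[0.999999665372548, -0.00011464409161089652, -0.0008100071151990871], [0.00015755213690141527, -0.944607629777821, 0.32820176864674805], [-0.0008027652948229834, -0.32820178643977793, -0.9446072956237539]] [[305.4102945988654, 0.0, 315.71525142549467], [0.0, 305.4102945988654, 201.4847319102172], [0.0, 0.0, 1.0]]
wrist pad_head_grip []
wrist cup_head_grip [(0.84, [287.4, 86.5])]
wrist socket_mouth []
0.6
```

View pics/scene0.png

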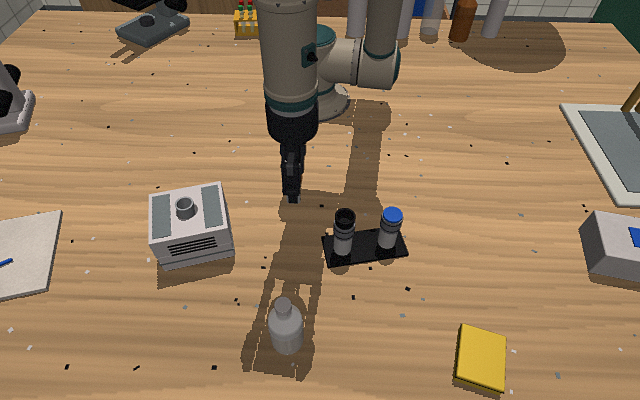

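View pics/side0.png

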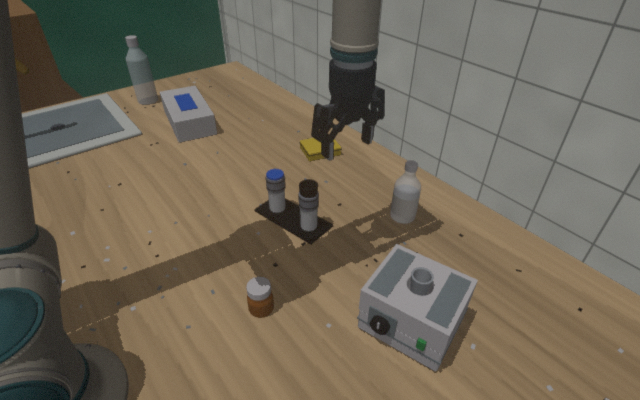

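View pics/wrist0.png

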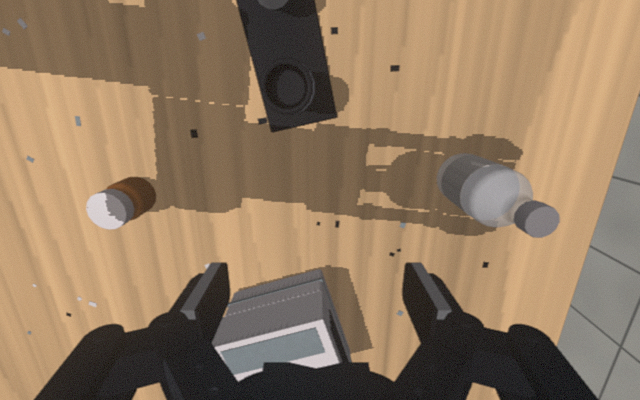

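```bash
python3 - <<'E'
from h import *
c={n:viewer.get_calibration(n) for n in['scene','side','wrist']}
pad=tri([(c['scene'],[392.8,217.7]),(c['side'],[277.3,180])])
cup=tri([(c['scene'],[347.5,222.9]),(c['side'],[306.8,191]),(c['wrist'],[287.4,86.5])])
so=tri([(c['scene'],[184.7,206]),(c['side'],[420.6,283.3])])
for n,X in zip(['pad','cup','sock'],[pad,cup,so]):
    print(n,X,{k:proj(c[k],X).round(1).tolist() for k in c})
print(np.linalg.norm((pad-cup)[:2]),np.arctan2(*(pad-cup)[[1,0]]))
E
```

```text
pad [0.53229047 0.18769837 0.09153653] {'scene': [391.2, 219.1], 'side': [275.8, 178.9], 'wrist': [260.0, -48.1]}
cup [0.55268463 0.09534601 0.10238459] {'scene': [346.6, 222.3], 'side': [307.0, 191.3], 'wrist': [289.1, 81.5]}
sock [ 0.53908674 -0.23225324  0.11895343] {'scene': [184.5, 206.1], 'side': [420.4, 283.2], 'wrist': [284.2, 392.6]}
0.09457737982197899 1.7881379784444589
```

The pad (blue) head is in the far-left tube at scene (392,215), and the black cup is beside it at (345,222). The mixer socket is at scene (185,206) and side (422,280). I'll move above the blue head and turn across the line of the two heads.

Emit:
{"name": "move_arm", "arguments": {"rows": [[[0,38,-8],-0.04,85],[[0,76,-16],-0.09,85],[[0,114,-25],-0.13,85],[[0,152,-33],-0.17,85],[[0,188,-42],-0.21,85],[[0,188,-42],-0.21,85],[[0,188,-42],-0.21,85]]}}

```text
clock: 1.18
position: [0.5324, 0.1898, 0.2314]
ee_rot: [0.703, -0.075, 0.703, 0.075]
contact_force: [-0.4, 0.4, -0.6]
width: 0.085
```

```bash
python3 - <<'E'
from h import *
s=manip.get_state();print(s['position'],s['ee_rot'],s['contact_force'],s['qd'])
c={n:viewer.get_calibration(n) for n in['scene','side','wrist']}
for n in['wrist','scene','side']:
    im=save(n,n+'1.png')
    for t in['pad_head_grip','cup_head_grip']:
        for r in finder.trace(t,n)[:1]:
            m=r['mask'];ys,xs=np.where(m);print(n,t,r['score'],r['centre'],m.sum(),xs.min(),xs.max(),ys.min(),ys.max())
    # blue blob
    i=im.astype(int);b=((i[:,:,2]>i[:,:,0]+60)&(i[:,:,2]>100)).astype(np.uint8)
    k,l,st,ce=cv2.connectedComponentsWithStats(b)
    for j in range(1,k):
        if st[j,4]>30: print('blue',st[j],ce[j], ray_z(c[n],ce[j],0.108))
E
```

```text
[0.53238213 0.1897539  0.23141222] [ 0.70317172 -0.07548508  0.70297746  0.0753275 ] [-0.3826613   0.37272742 -0.57417407] [-5.04789469e-02  1.18161661e-03  9.88612056e-05 -2.40153247e-02
 -2.84915270e-03 -1.29048555e-03]
wrist pad_head_grip 0.89 [311.6, 185.6] 1943 290 336 162 214
wrist cup_head_grip 0.63 [313.6, 282.7] 2282 293 335 250 313
blue [ 292  173   43   41 1365] [313.18315018 192.91794872] [0.52967543 0.18966305 0.108     ]
scene pad_head_grip 0.55 [391.4, 219.7] 510 380 402 206 233
scene cup_head_grip 0.75 [344.6, 226.7] 654 333 355 208 240
blue [389 207  14  15 146] [395.53424658 213.61643836] [0.53049504 0.19415521 0.108     ]
blue [629 227  11  20 150] [635.23333333 235.49333333] [0.56351703 0.65461679 0.108     ]
blue [  0 258  12   7  31] [  5.06451613 261.03225806] [ 0.67425739 -0.53307013  0.108     ]
side pad_head_grip 0.96 [276.0, 181.4] 423 266 285 169 193
side cup_head_grip 0.95 [306.4, 191.7] 578 298 318 179 211
blue [175  94  22  16 231] [184.96969697 101.6017316 ] [0.52271864 0.65980501 0.108     ]
blue [267 169  14   9  67] [272.49253731 172.64179104] [0.52780112 0.1928488  0.108     ]
```

View pics/wrist1.png

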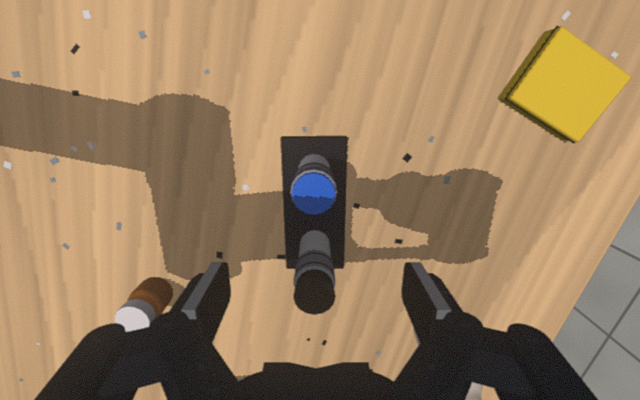

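```bash
cat >> h.py <<'E'
def rel(X):
    from scipy.spatial.transform import Rotation as Ro
    s=manip.get_state();q=s['ee_rot'];R=Ro.from_quat([q[1],q[2],q[3],q[0]]).as_matrix()
    return 1000*R.T@(np.array(X)-s['position'])
E
python3 - <<'E'
from h import *
s=manip.get_state();print(s['clock'],s['position'])
im=save('wrist','w2.png');c=viewer.get_calibration('wrist');i=im.astype(int);b=((i[:,:,2]>i[:,:,0]+60)&(i[:,:,2]>100)).astype(np.uint8)
k,l,st,ce=cv2.connectedComponentsWithStats(b);j=1+st[1:,4].argmax();X=ray_z(c,ce[j],.108);print(st[j],ce[j],X,rel([X[0],X[1],.062]))
E
```

```text
1.6333 [0.53332858 0.18711941 0.23134591]
[ 291  170   44   42 1385] [312.8101083  190.10469314] [0.52963929 0.18979958 0.108     ] [169.31861208   3.23545043  -3.03890941]
```

The blue top is at wrist (313,190), so I go down in two stages with a lateral correction.

Emit:
{"name": "move_arm", "arguments": {"rows": [[[30,3,-3],0,85],[[60,3,-3],0,85],[[90,3,-3],0,85],[[90,3,-3],0,85],[[90,3,-3],0,85]]}}

```text
clock: 2.1
position: [0.5288, 0.1891, 0.1403]
ee_rot: [0.702, -0.074, 0.705, 0.073]
contact_force: [-0.0, 0.7, 0.4]
width: 0.0851
```

```bash
python3 - <<'E'
from h import *
s=manip.get_state();print(s['clock'],s['position'])
im=save('wrist','w3.png');c=viewer.get_calibration('wrist');i=im.astype(int);b=((i[:,:,2]>i[:,:,0]+60)&(i[:,:,2]>100)).astype(np.uint8)
k,l,st,ce=cv2.connectedComponentsWithStats(b);j=1+st[1:,4].argmax();X=ray_z(c,ce[j],.108);print(st[j],ce[j],X,rel([X[0],X[1],.062]))
E
```

```text
2.1 [0.5287889  0.18914952 0.14030689]
[ 288  208   61   58 2758] [317.97860769 236.29224075] [0.53150328 0.18961612 0.108     ] [80.01837512 -0.16771837  1.10048746]
```

View pics/w3.png

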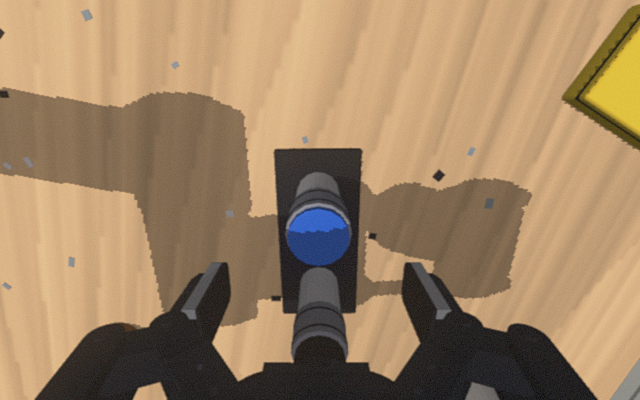

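Blue top at (318,236), centred between the fingers. Now down, then close.

Emit:
{"name": "move_arm", "arguments": {"rows": [[[30,0,1],0,85],[[60,0,1],0,85],[[79,0,1],0,85],[[79,0,1],0,85],[[79,0,1],0,85]], "force": 50}}

```text
clock: 2.57
position: [0.5326, 0.19, 0.0643]
ee_rot: [0.704, -0.073, 0.702, 0.074]
contact_force: [0.4, 0.0, 0.7]
width: 0.0846
```

```bash
python3 - <<'E'
from h import *
s=manip.get_state();print(s['clock'],s['position'],s['contact_force'])
save('wrist','w4.png');save('side','s4.png')
E
```

```text
2.5667 [0.53256289 0.18995793 0.06433372] [0.41996318 0.00304785 0.65154552]
```

View pics/w4.png

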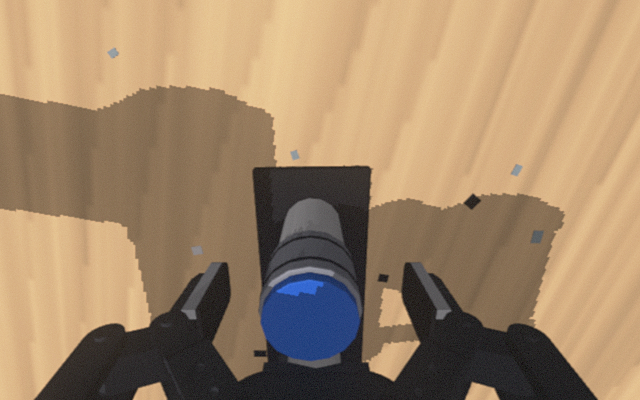

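View pics/s4.png

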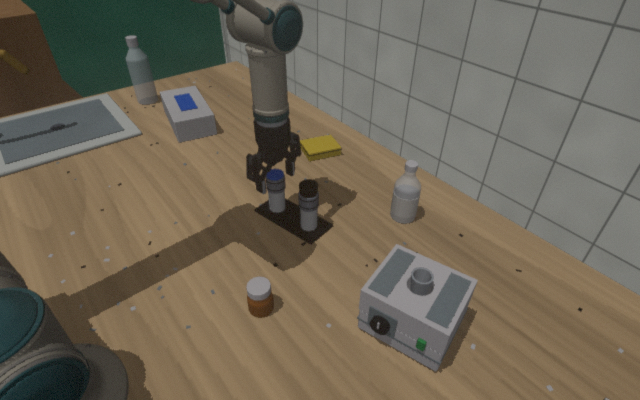

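The head stands between the pads, blue centre about (311,310), slightly left of the midline. I'll shift 1.5 mm and close.

Emit:
{"name": "move_arm", "arguments": {"rows": [[[1,0,-1.5],0,70],[[1,0,-1.5],0,50],[[1,0,-1.5],0,40],[[1,0,-1.5],0,38],[[1,0,-1.5],0,38],[[1,0,-1.5],0,38]], "force": 50}}

```text
clock: 3.17
position: [0.5315, 0.1898, 0.0658]
ee_rot: [0.705, -0.073, 0.702, 0.074]
contact_force: [-3.7, -1.4, 7.9]
width: 0.0426
```

Emit:
{"name": "move_arm", "arguments": {"rows": [[[0,0,0],0,38],[[0,0,0],0,38],[[0,0,0],0,38],[[0,0,0],0,38]]}}

```text
clock: 3.5
position: [0.5312, 0.1898, 0.0659]
ee_rot: [0.705, -0.073, 0.702, 0.074]
contact_force: [-1.5, -0.0, 1.3]
width: 0.043
```

```bash
python3 - <<'E'
from h import *
s=manip.get_state();print(s['clock'],s['position'],s['contact_force'],s['moment'],s['width'])
save('wrist','w5.png');print(manip.get_state()['width'])
E
```

```text
3.5 [0.53116328 0.18975565 0.06585407] [-1.5269597  -0.03861889  1.34027587] [-0.0510129   0.2160834   0.00177696] 0.04297686911436043
0.042860533668079924
```

View pics/w5.png

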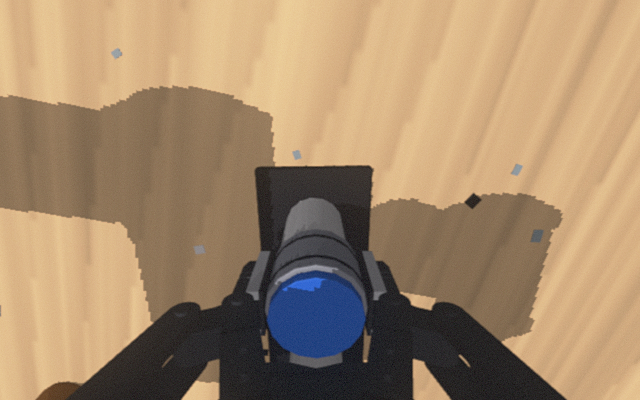

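Emit:
{"name": "move_arm", "arguments": {"rows": [[[-10,0,0],0,38],[[-30,0,0],0,38],[[-50,0,0],0,38],[[-75,0,0],0,38],[[-105,0,0],0,38],[[-140,0,0],0,38],[[-180,0,0],0,38],[[-180,0,0],0,38]]}}

```text
clock: 4.22
position: [0.535, 0.1907, 0.2549]
ee_rot: [0.711, -0.073, 0.696, 0.074]
contact_force: [1.0, 0.2, -0.8]
width: 0.0428
```

```bash
python3 - <<'E'
from h import *
s=manip.get_state();print(s['clock'],s['position'],s['contact_force'],s['moment'],s['width'])
save('wrist','w6.png');save('side','s6.png');print(rel([.539,-.232,.245]),rel([.539,-.10,.245]))
E
```

```text
4.2167 [0.53504309 0.19070556 0.25485184] [ 0.97147621  0.20220897 -0.80349956] [ 0.0455306  -0.04110202  0.02109029] 0.04283459522190395
[   2.54469303 -414.28515511  -80.17967916] [   2.80626438 -285.14424362  -52.85649193]
```

View pics/s6.png

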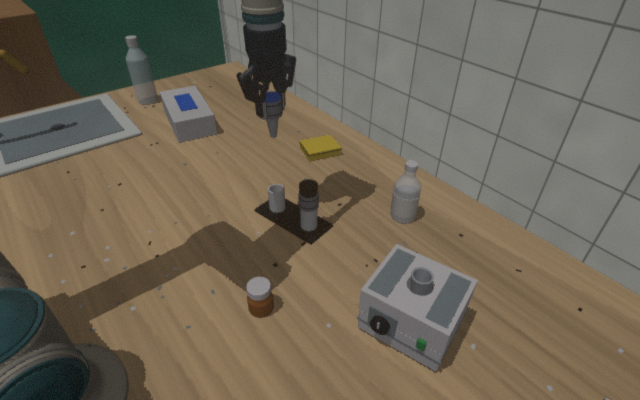

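View pics/w6.png

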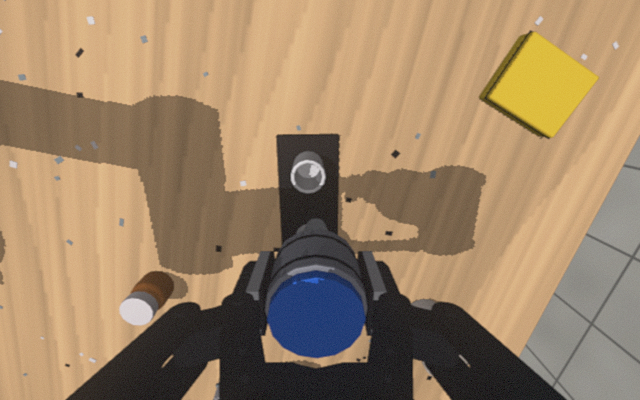

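The head is lifted clear, and the cup is undisturbed. The empty tube shows at wrist (308,175). Next I carry it over to the mixer.

Emit:
{"name": "move_arm", "arguments": {"rows": [[[0,-30,-6],0,38],[[-2,-65,-13],0,38],[[-2,-100,-20],0,38],[[-2,-135,-27],0,38],[[-2,-170,-34],0,38],[[-2,-205,-41],0,38],[[-2,-230,-45],0,38],[[-2,-240,-47],0,38]]}}

```text
clock: 4.98
position: [0.5345, -0.0582, 0.2479]
ee_rot: [0.706, -0.072, 0.701, 0.072]
contact_force: [0.3, 0.1, -0.9]
width: 0.0432
```

```bash
python3 - <<'E'
from h import *
s=manip.get_state();print(s['clock'],s['position'],s['ee_rot'],s['qpos']);print(rel([.539,-.232,.255]))
E
```

```text
4.9833 [ 0.53445065 -0.05816216  0.24791594] [ 0.70550538 -0.0724163   0.7012624   0.07245062] [-0.23925836  0.20707449  1.55819302  0.00209929  1.3706886  -0.44490355]
[  -7.17204172 -171.1207457   -30.93098673]
```

Emit:
{"name": "move_arm", "arguments": {"rows": [[[-3,-35,-6],0,38],[[-7,-70,-13],0,38],[[-7,-105,-19],0,38],[[-7,-135,-25],0,38],[[-7,-160,-29],0,38],[[-7,-171,-31],0,38],[[-7,-171,-31],0,38],[[-7,-171,-31],0,38]]}}

```text
clock: 5.65
position: [0.5385, -0.2307, 0.2537]
ee_rot: [0.705, -0.071, 0.702, 0.073]
contact_force: [0.2, -0.4, -1.5]
width: 0.0429
```

```bash
python3 - <<'E'
from h import *
s=manip.get_state();print(s['clock'],s['position'],s['ee_rot'])
for n in['wrist','scene','side']:
    save(n,n+'7.png');c=viewer.get_calibration(n)
    for t in ['socket_mouth','taper_socket']:
        for r in finder.trace(t,n)[:1]:
            m=r['mask'];ys,xs=np.where(m);print(n,t,r['score'],r['centre'],m.sum(),xs.min(),xs.max(),ys.min(),ys.max(),ray_z(c,r['centre'],.134))
E
```

```text
5.65 [ 0.53853039 -0.23067623  0.25365967] [ 0.70497003 -0.07114871  0.70183829  0.07333578]
wrist socket_mouth 0.67 [321.3, 192.0] 1256 300 339 169 212 [ 0.54315869 -0.22629559  0.134     ]
wrist taper_socket 0.69 [319.9, 193.9] 1318 300 339 169 212 [ 0.54229923 -0.22830449  0.134     ]
scene socket_mouth 0.66 [185.3, 206.1] 327 175 195 198 218 [ 0.55104498 -0.22384571  0.134     ]
scene taper_socket 0.54 [185.0, 206.3] 341 175 195 197 218 [ 0.5515738  -0.22430503  0.134     ]
side socket_mouth 0.86 [419.8, 281.5] 537 410 433 267 295 [ 0.52935268 -0.23632963  0.134     ]
side taper_socket 0.82 [420.7, 278.8] 526 410 433 267 295 [ 0.53475042 -0.23346516  0.134     ]
```

View pics/wrist7.png

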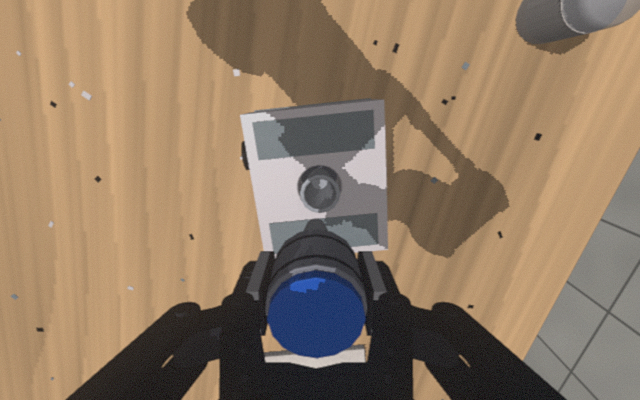

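View pics/side7.png

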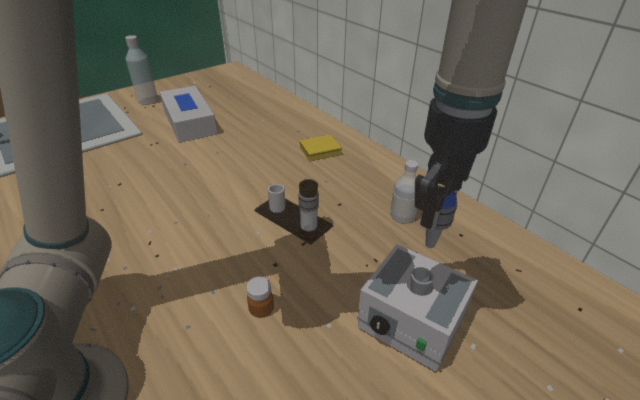

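The head hangs upright at wrist (316,310), and the socket shows at (320,188). I'll zoom in for a precise rim fit.

```bash
python3 - <<'E'
import cv2,numpy as np
a=cv2.imread('pics/wrist7.png')[150:360,240:400];a=cv2.resize(a,None,fx=2.8,fy=2.8,interpolation=cv2.INTER_CUBIC)
b=cv2.imread('pics/side7.png')[255:305,395:450];b=cv2.resize(b,(330,300),interpolation=cv2.INTER_CUBIC)
c=cv2.imread('pics/scene7.png')[190:225,165:205];c=cv2.resize(c,(330,289),interpolation=cv2.INTER_CUBIC)
o=np.zeros((592,790,3),np.uint8);o[:588,:448]=a;o[:300,455:785]=b;o[301:590,455:785]=c;cv2.imwrite('pics/z7.png',o)
E
```

```text
(no output)
```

View pics/z7.png

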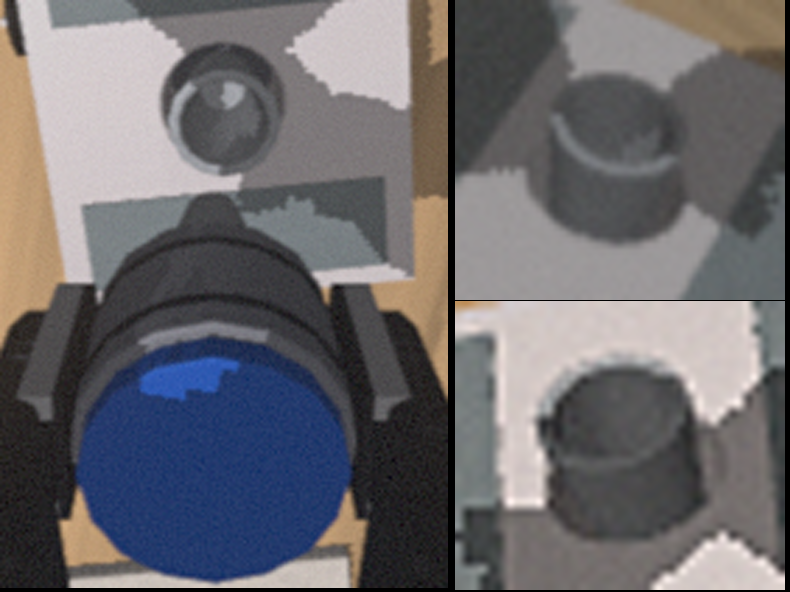

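```bash
python3 - <<'E'
from h import *
c={n:viewer.get_calibration(n) for n in['scene','side','wrist']}
o={'wrist':[320.4,193.6],'side':[422,275.5],'scene':[185,203.6]}
for z in(.133,.135):print({n:ray_z(c[n],o[n],z).round(4).tolist() for n in o})
print(tri([(c[n],o[n]) for n in o]))
s=manip.get_state();P=s['position'];print(s['clock'],P,s['ee_rot'])
B=ray_z(c['wrist'],[316.8,314.3],P[2]+.042);print('head',B,rel(B))
T=B-[0,0,.092]
import numpy as np
th=np.linspace(0,6.28,60);e=np.array([proj(c['wrist'],T+.007*np.array([np.cos(a),np.sin(a),0])) for a in th]);print('tip pred',e[:,1].min(),e[e[:,1].argmin()],proj(c['wrist'],T))
d=np.array([proj(c['wrist'],B+.02*np.array([np.cos(a),np.sin(a),0])) for a in th]);print(d.min(0),d.max(0))
S=np.array([.5425,-.228,.134]);f=np.array([proj(c['wrist'],S+.0185*np.array([np.cos(a),np.sin(a),0])) for a in th]);print('rim',f.min(0),f.max(0))
E
```

```text
{'wrist': [0.5435, -0.2301, 0.133], 'side': [0.5425, -0.2296, 0.133], 'scene': [0.544, -0.2265, 0.133]}
{'wrist': [0.5433, -0.2294, 0.135], 'side': [0.5409, -0.2306, 0.135], 'scene': [0.5456, -0.2256, 0.135]}
[ 0.54321768 -0.22857593  0.13179713]
6.1 [ 0.53900019 -0.23121145  0.2550587 ] [ 0.70558914 -0.0727484   0.70111559  0.07272254]
head [ 0.53849524 -0.22917906  0.2970587 ] [-42.00109028   2.06384915   0.18579371]
tip pred 213.53843019497668 [315.27900404 213.53843019] [315.61858475 223.07482616]
[266.54147978 270.70206402] [366.92242796 353.45490196]
rim [299.33291701 171.59345533] [340.31227264 210.74158542]
```

```bash
python3 - <<'E'
from h import *
from scipy.optimize import least_squares
im=cv2.imread('pics/wrist7.png').astype(int)
b=((im[:,:,0]>im[:,:,2]+40)&(im[:,:,0]>70)).astype(np.uint8)
k,l,st,ce=cv2.connectedComponentsWithStats(b);j=1+st[1:,4].argmax();print(st[j],ce[j])
x0,y0,w,h=st[j,:4]
c=viewer.get_calibration('wrist');P=manip.get_state()['position']
th=np.linspace(0,6.283,180)
def circ(C,r):return np.array([proj(c,C+r*np.array([np.cos(a),np.sin(a),0])) for a in th])
def f(p,full=False):
    C=P+np.array(p[:3]);d=np.vstack([circ(C,.02),circ(C-[0,0,.006],.02)])
    tip=C-[0,0,.092];tip[1]+=p[3];t=circ(tip,.007)
    return [d[:,0].min()-x0,d[:,0].max()-(x0+w),d[:,1].min()-y0,d[:,1].max()-(y0+h),t[:,1].min()-219.8]
for fix in (True,False):
    if fix: r=least_squares(lambda p:f([*p,0]),[0,0,.042]);
    else: r=least_squares(f,[0,0,.042,0])
    print(r.x,np.round(f([*r.x,0]) if fix else f(r.x),1),rel(P+r.x[:3]))
E
```

```text
[ 267  271   99   87 6512] [315.93888206 314.13544226]
[ 0.00044998 -0.00294162  0.03987661] [ 0.8 -0.8 -0.3  0.7 -0.5] [-39.87479019  -2.99885036   0.08928541]
[ 0.00037362 -0.00259006  0.04021711 -0.00063065] [ 0.6 -0.6 -0.6  0.7  0. ] [-40.21554066  -2.63933919   0.08862795]
```

Emit:
{"name": "move_arm", "arguments": {"rows": [[[0,3.4,4.4],0,38],[[20,3.4,4.4],0,38],[[40,3.4,4.4],0,38],[[55,3.4,4.4],0,38],[[60,3.4,4.4],0,38],[[60,3.4,4.4],0,38]]}}

```text
clock: 6.6
position: [0.5424, -0.2262, 0.1936]
ee_rot: [0.705, -0.072, 0.702, 0.074]
contact_force: [0.5, -0.0, -0.7]
width: 0.0429
```

```bash
cat > v.py <<'E'
import sys
from h import *
t=sys.argv[1]
s=manip.get_state();print(s['clock'],s['position'],s['ee_rot'],s['contact_force'],s['width'])
w=save('wrist','w%s.png'%t);si=save('side','s%s.png'%t);sc=save('scene','c%s.png'%t)
o=np.zeros((600,800,3),np.uint8)
o[:480,:400]=cv2.resize(w[120:360,220:420],(400,480),interpolation=cv2.INTER_CUBIC)
o[:300,400:]=cv2.resize(si[200:320,340:500],(400,300),interpolation=cv2.INTER_CUBIC)
o[300:,400:]=cv2.resize(sc[140:260,110:270],(400,300),interpolation=cv2.INTER_CUBIC)
cv2.imwrite('pics/z%s.png'%t,o[:,:,::-1])
E
python3 v.py 8
```

```text
6.6 [ 0.54237588 -0.22615411  0.19360108] [ 0.70468061 -0.07208069  0.7020121   0.0735434 ] [ 0.50313715 -0.03439194 -0.66160107] 0.04285123249508759
```

View pics/z8.png

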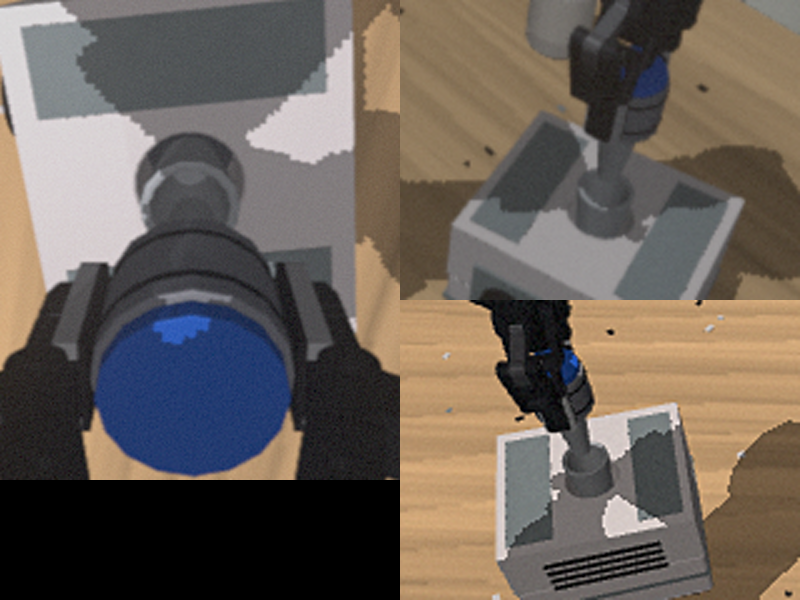

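The tip is just above the mouth in all three views. I'll compare it with the socket numerically.

```bash
python3 - <<'E'
from h import *
c={n:viewer.get_calibration(n) for n in['scene','side','wrist']}
P=manip.get_state()['position'];print(P)
H=P+[.0004,-.003,0];tip=H+[0,0,.040-.092];S=np.array([.543,-.230,.134])
for n in c: print(n,'tip',proj(c[n],tip).round(1),'base',proj(c[n],tip+[0,0,.05]).round(1),'S',proj(c[n],S).round(1))
a=cv2.imread('pics/w8.png')[170:270,270:350];a=cv2.resize(a,(480,600),interpolation=cv2.INTER_CUBIC)
b=cv2.imread('pics/s8.png')[240:300,405:445];b=cv2.resize(b,(200,300),interpolation=cv2.INTER_CUBIC)
d=cv2.imread('pics/c8.png')[170:220,165:205];d=cv2.resize(d,(240,300),interpolation=cv2.INTER_CUBIC)
o=np.zeros((600,730,3),np.uint8);o[:,:480]=a;o[:300,490:690]=b;o[300:,490:]=d;cv2.imwrite('pics/z8b.png',o)
E
```

```text
[ 0.54382794 -0.22725569  0.19622968]
scene tip [181.7 200. ] base [174.9 182.8] S [183.3 202.8]
side tip [424.2 270.5] base [429.8 248.2] S [422.5 275.1]
wrist tip [315.3 228.6] base [315.8 266.9] S [313.6 222.2]
```

View pics/z8b.png

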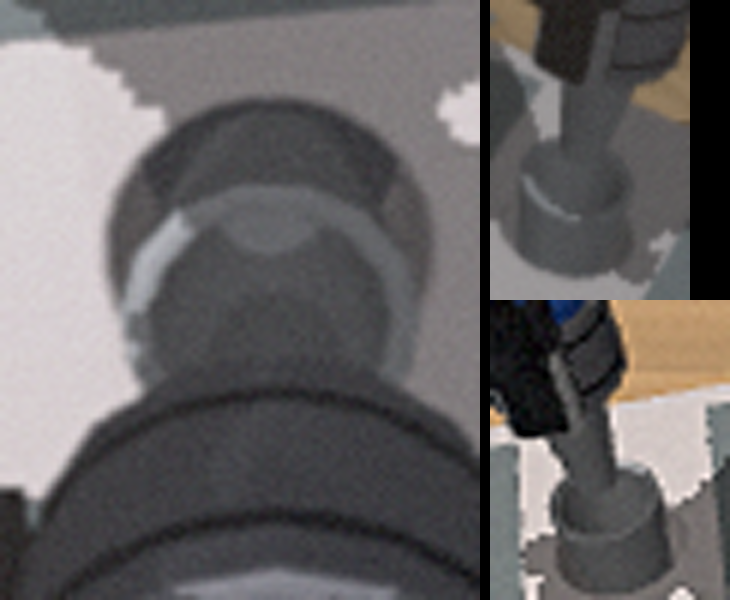

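Emit:
{"name": "move_arm", "arguments": {"rows": [[[12,1,-0.8],0,38],[[24,1,-0.8],0,38],[[36,1,-0.8],0,38],[[45,1,-0.8],0,38],[[50,1,-0.8],0,38],[[50,1,-0.8],0,38]]}}

```text
clock: 7.25
position: [0.543, -0.2268, 0.1458]
ee_rot: [0.706, -0.073, 0.701, 0.072]
contact_force: [-0.4, -0.5, -2.0]
width: 0.0431
```

```bash
python3 v.py 9
```

```text
7.25 [ 0.54302635 -0.22679525  0.14583145] [ 0.70591365 -0.07333046  0.7007788   0.07223321] [-0.36813696 -0.51858695 -2.00964822] 0.04305868082907881
```

View pics/z9.png

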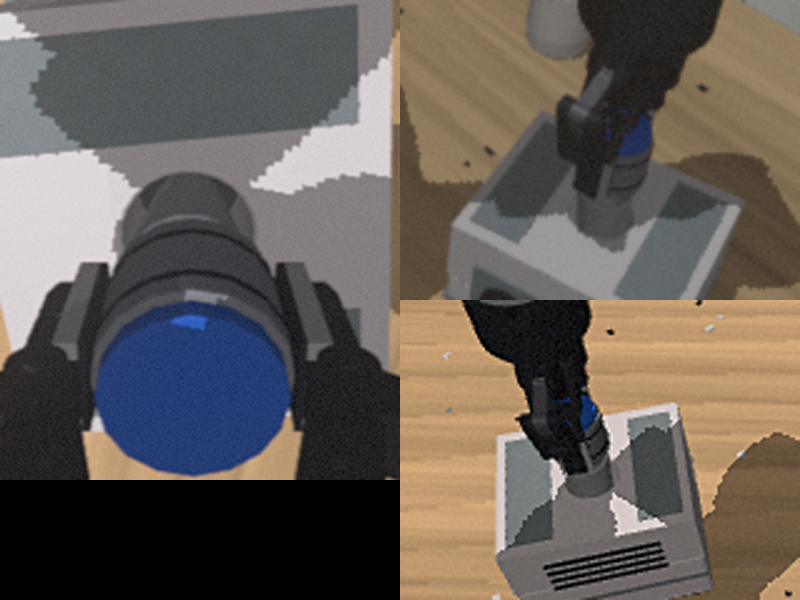

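The shank is inside the socket with no contact force. I'll lower the last few mm gently.

Emit:
{"name": "move_arm", "arguments": {"rows": [[[2,0,0],0,38],[[4,0,0],0,38],[[5,0,0],0,38],[[5,0,0],0,38]]}}

```text
clock: 7.73
position: [0.5433, -0.2274, 0.1421]
ee_rot: [0.706, -0.074, 0.7, 0.072]
contact_force: [-3.5, -2.7, 0.5]
width: 0.0431
```

Emit:
{"name": "move_arm", "arguments": {"rows": [[[0,-0.4,-0.7],0,38],[[1,-0.4,-0.7],0,38],[[2,-0.5,-0.8],0,38],[[2,-0.5,-0.8],0,38]]}}

```text
clock: 8.07
position: [0.5428, -0.2277, 0.1397]
ee_rot: [0.706, -0.074, 0.7, 0.072]
contact_force: [0.1, -1.3, -2.0]
width: 0.0428
```

```bash
python3 v.py 10
```

```text
8.0667 [ 0.54279839 -0.22771237  0.13973414] [ 0.70637077 -0.07366675  0.70031501  0.07191962] [ 0.05404701 -1.28483051 -2.04269722] 0.04275396171595327
```

View pics/z10.png

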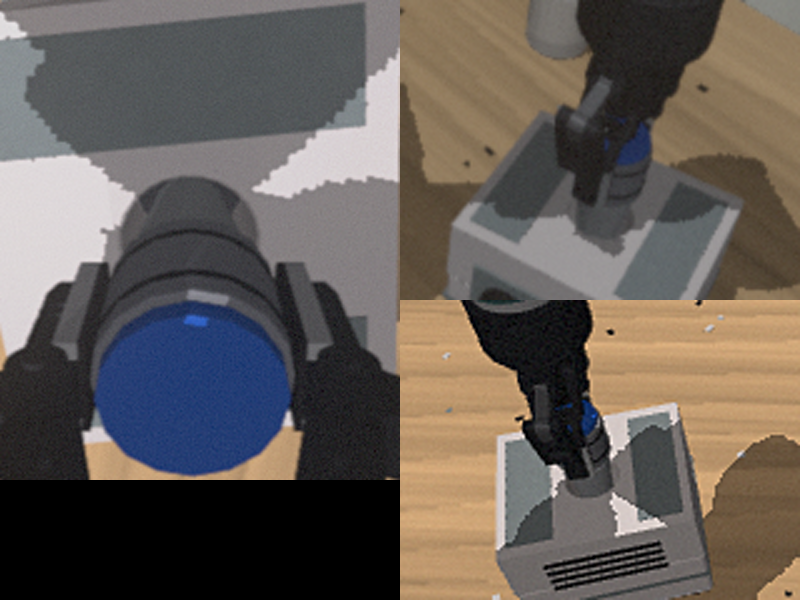

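Emit:
{"name": "move_arm", "arguments": {"rows": [[[1,-0.2,0],0,38],[[2,-0.2,0],0,38],[[2,-0.2,0],0,38]]}}

```text
clock: 8.47
position: [0.5427, -0.228, 0.1377]
ee_rot: [0.706, -0.074, 0.7, 0.072]
contact_force: [-1.3, -1.4, -0.0]
width: 0.043
```

Support is now building, so I release.

Emit:
{"name": "move_arm", "arguments": {"rows": [[[0,0,0],0,48],[[0,0,0],0,55],[[0,0,0],0,65],[[0,0,0],0,75],[[0,0,0],0,85],[[0,0,0],0,85],[[0,0,0],0,85]]}}

```text
clock: 9.05
position: [0.5428, -0.228, 0.1378]
ee_rot: [0.706, -0.074, 0.7, 0.072]
contact_force: [-0.1, -0.0, 0.1]
width: 0.0849
```

```bash
python3 v.py 11
```

```text
9.05 [ 0.54275672 -0.22797954  0.13775464] [ 0.7062718  -0.07375699  0.70040791  0.07189447] [-0.08802755 -0.00465191  0.07972397] 0.08494760263980528
```

View pics/z11.png

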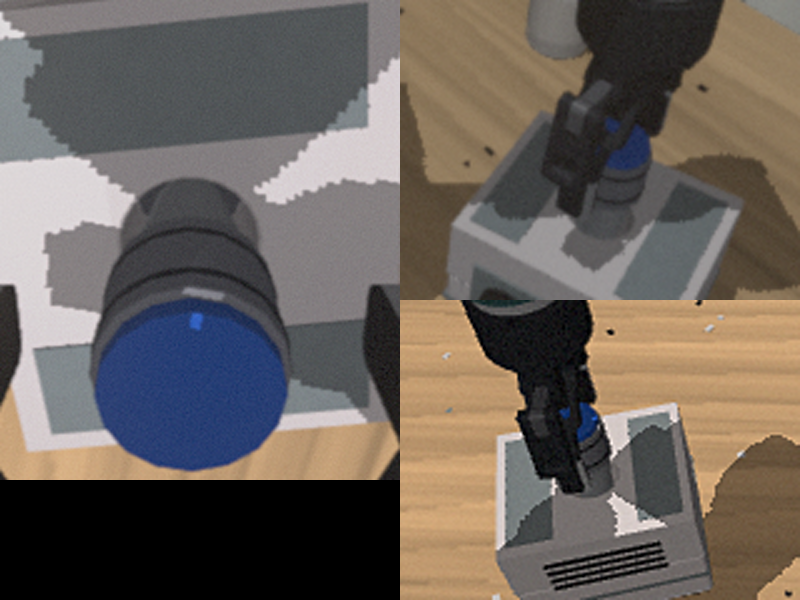

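The head stands free and upright in the socket. I lift clear, close the fingers, and check the position over the blue top.

Emit:
{"name": "move_arm", "arguments": {"rows": [[[-15,0,0],0,85],[[-35,0,0],0,85],[[-60,0,0],0,85],[[-75,-1,0],0,60],[[-75,-2.5,0],0,20],[[-75,-2.5,0],0,0],[[-75,-2.5,0],0,0],[[-75,-2.5,0],0,0]]}}

```text
clock: 9.87
position: [0.5417, -0.2298, 0.2111]
ee_rot: [0.705, -0.073, 0.701, 0.073]
contact_force: [-0.7, 0.1, 0.0]
width: 0.0249
```

Emit:
{"name": "move_arm", "arguments": {"rows": [[[0,0,0],0,0],[[0,0,0],0,0],[[0,0,0],0,0]]}}

```text
clock: 10.12
position: [0.5414, -0.2296, 0.2102]
ee_rot: [0.705, -0.073, 0.702, 0.073]
contact_force: [0.2, -0.6, -0.3]
width: 0.0001
```

```bash
python3 v.py 12
```

```text
10.1167 [ 0.54136063 -0.22960825  0.21017457] [ 0.70485042 -0.07267595  0.70184813  0.07289236] [ 0.19092922 -0.60072159 -0.28502005] 9.970608240518478e-05
```

View pics/z12.png

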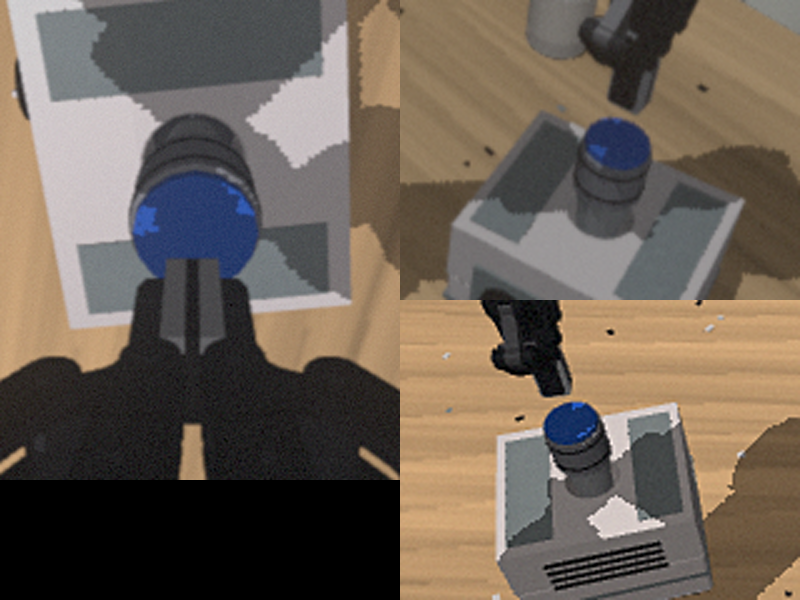

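```bash
python3 - <<'E'
from h import *
o=[]
for n,f in(('scene','c12'),('side','s12')):
    im=cv2.imread('pics/%s.png'%f).astype(int);b=((im[:,:,0]>im[:,:,2]+40)&(im[:,:,0]>70)).astype(np.uint8)
    c=viewer.get_calibration(n);b0=b*0;u,v=proj(c,[.542,-.23,.175]).astype(int);b0[v-30:v+30,u-30:u+30]=b[v-30:v+30,u-30:u+30]
    k,l,st,ce=cv2.connectedComponentsWithStats(b0);j=1+st[1:,4].argmax();print(n,st[j],ce[j],ray_z(c,ce[j],.177));o.append((c,ce[j]))
    print('tcp px',proj(c,manip.get_state()['position']))
print(tri(o),manip.get_state()['position'])
c=viewer.get_calibration('wrist');print(ray_z(c,[220+98,120+112],.178), proj(c,[.543,-.230,.179]))
E
```

```text
scene [168 181  21  17 274] [177.73357664 188.91240876] [ 0.54420805 -0.22938961  0.177     ]
tcp px [173.08423445 175.65477644]
side [415 247  24  21 372] [426.55913978 257.30376344] [ 0.54085085 -0.23069593  0.177     ]
tcp px [430.37105729 240.87636859]
[ 0.54253117 -0.23001486  0.17525874] [ 0.54167391 -0.22976866  0.21083984]
[ 0.54226063 -0.2262355   0.178     ] [317.92871084 238.22212392]
```

Blue top centre is at (0.5425, -0.230) and the TCP is within 1 mm of it. Pressing down slowly.

Emit:
{"name": "move_arm", "arguments": {"rows": [[[12,0,0.8],0,0],[[22,0,0.8],0,0],[[28,0,0.8],0,0],[[30,0,0.8],0,0],[[32,0,0.8],0,0],[[34,0,0.8],0,0],[[34,0,0.8],0,0]]}}

```text
clock: 10.85
position: [0.5427, -0.2296, 0.1773]
ee_rot: [0.705, -0.073, 0.701, 0.073]
contact_force: [-0.4, 0.1, 0.4]
width: 0.0002
```

Emit:
{"name": "move_arm", "arguments": {"rows": [[[1,0,0],0,0],[[2,0,0],0,0],[[3,0,0],0,0],[[4,0,0],0,0],[[4,0,0],0,0]]}}

```text
clock: 11.27
position: [0.5428, -0.2297, 0.174]
ee_rot: [0.706, -0.073, 0.701, 0.072]
contact_force: [-1.5, 1.0, 4.0]
width: -0.0001
```

Emit:
{"name": "move_arm", "arguments": {"rows": [[[1,0,0],0,0],[[2,0,0],0,0],[[3,0,0],0,0],[[4,0,0],0,0],[[4,0,0],0,0]]}}

```text
clock: 11.68
position: [0.5428, -0.2297, 0.1703]
ee_rot: [0.706, -0.073, 0.701, 0.072]
contact_force: [-1.2, 0.1, 4.0]
width: 0.0
```

Emit:
{"name": "move_arm", "arguments": {"rows": [[[1,0,0],0,0],[[2,0,0],0,0],[[3,0,0],0,0],[[4,0,0],0,0],[[4,0,0],0,0]]}}

```text
clock: 12.1
position: [0.543, -0.2298, 0.168]
ee_rot: [0.706, -0.074, 0.701, 0.072]
contact_force: [-2.5, 1.7, 11.7]
width: -0.0002
```

```bash
python3 v.py 13
```

```text
12.1 [ 0.54302922 -0.22977086  0.16795795] [ 0.70608927 -0.07366651  0.70058995  0.07200629] [-2.50497974  1.69322786 11.69831993] -0.0001851940655311273
```

View pics/z13.png

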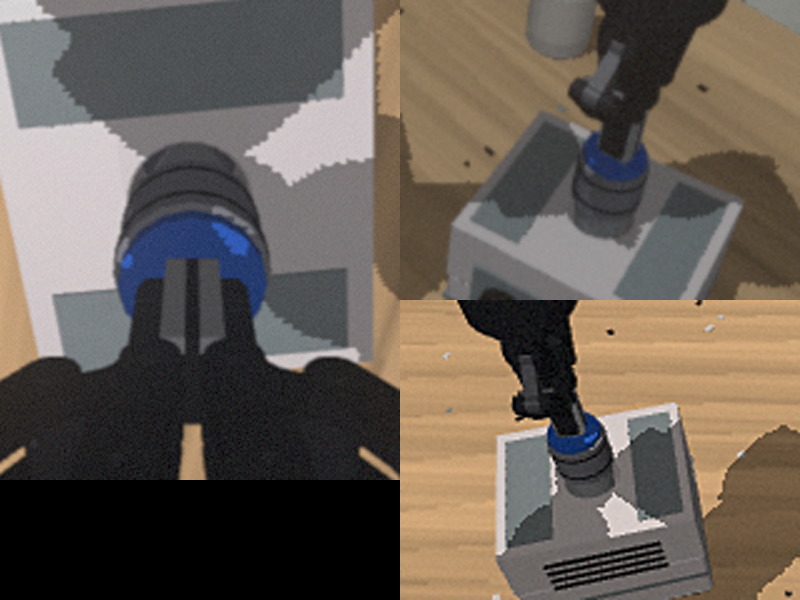

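The socket has sunk visibly. I'll press a little more to confirm the hard stop.

Emit:
{"name": "move_arm", "arguments": {"rows": [[[1,0,0],0,0],[[2,0,0],0,0],[[3,0,0],0,0],[[3,0,0],0,0],[[3,0,0],0,0]]}}

```text
clock: 12.67
position: [0.5432, -0.2298, 0.1679]
ee_rot: [0.707, -0.074, 0.7, 0.072]
contact_force: [-5.5, 2.0, 16.2]
width: -0.0002
```

Emit:
{"name": "move_arm", "arguments": {"rows": [[[2,0,0],0,0],[[4,0,0],0,0],[[6,0,0],0,0],[[6,0,0],0,0],[[6,0,0],0,0]]}}

```text
clock: 13.08
position: [0.5436, -0.23, 0.1677]
ee_rot: [0.708, -0.075, 0.699, 0.071]
contact_force: [-7.4, 4.7, 29.4]
width: -0.0002
```

Hard stop: 29 N and no further travel, with the top at 0.168 m as expected for home. Retreating up.

Emit:
{"name": "move_arm", "arguments": {"rows": [[[-5,0,0],0,0],[[-15,0,0],0,0],[[-35,0,0],0,0],[[-65,0,0],0,0],[[-95,0,0],0,0],[[-110,0,0],0,0],[[-110,0,0],0,0],[[-110,0,0],0,0]]}}

```text
clock: 13.75
position: [0.5425, -0.2297, 0.2777]
ee_rot: [0.708, -0.076, 0.698, 0.07]
contact_force: [0.2, -0.4, -0.4]
width: 0.0003
```

```bash
python3 v.py 14; python3 - <<'E'
from h import *
o=[]
for n,f in(('scene','c14'),('side','s14')):
    im=cv2.imread('pics/%s.png'%f).astype(int);b=((im[:,:,0]>im[:,:,2]+40)&(im[:,:,0]>70)).astype(np.uint8)
    c=viewer.get_calibration(n);b0=b*0;u,v=proj(c,[.542,-.23,.168]).astype(int);b0[v-30:v+30,u-30:u+30]=b[v-30:v+30,u-30:u+30]
    k,l,st,ce=cv2.connectedComponentsWithStats(b0);j=1+st[1:,4].argmax();o.append((c,ce[j]))
print(tri(o))
E
```

```text
13.75 [ 0.54248262 -0.22969055  0.27772137] [ 0.70834173 -0.07550854  0.69828133  0.07038211] [ 0.20108946 -0.39091695 -0.39977736] 0.00030968055024252304
[ 0.54200715 -0.23015756  0.16451049]
```

View pics/z14.png

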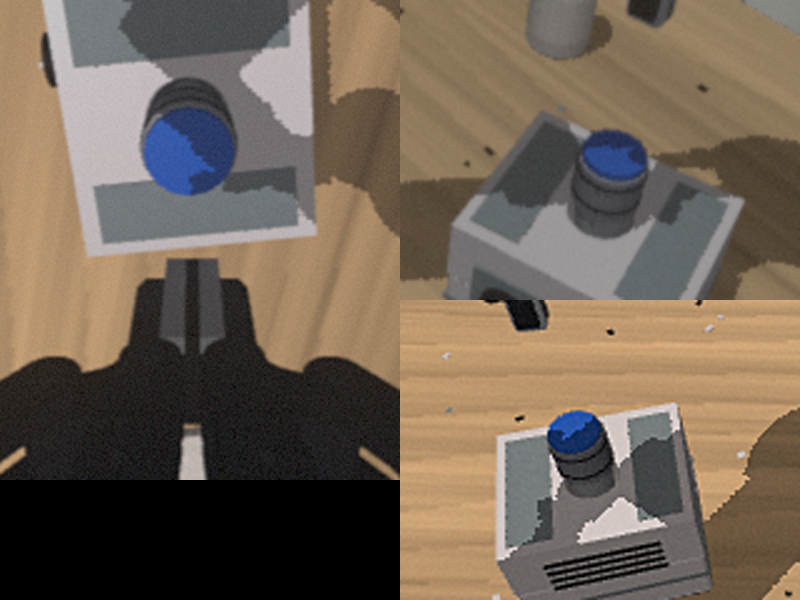

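View pics/s14.png

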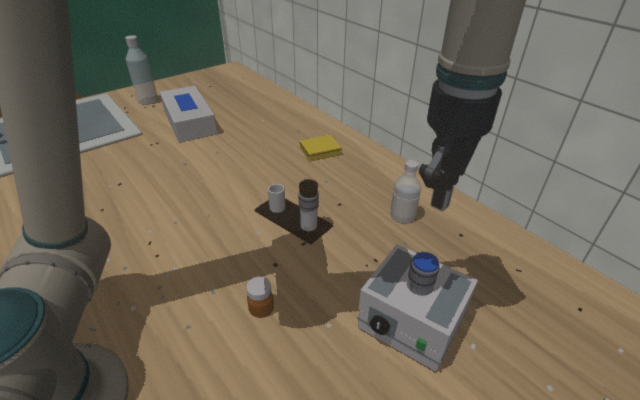

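The head is upright in the sunken socket (side 425,270), its top about 10.7 mm lower than before by triangulation. The cup still stands in the holder (308,205), and the arm touches nothing.

```bash
python3 -c "
from rig import manip
print(manip.sign_off())"
```

```text
the job is handed in; nothing more can be done
None
```

The blue-topped head is fitted and locked home in the mixer's taper socket, and the job is handed in at about 14 s on the robot's clock. I took it from the holder, stood it in the socket and let go. Then I pressed the middle of its blue top with closed fingers.

**Pressing:** the top went down until the TCP stopped at z = 0.168 m, which is what fully home should give. From there the force rose from 12 N to 29 N with almost no further travel, so it was on the hard stop.

**Last checks:**
- **Head position:** the pictures show the head upright. By triangulation its top sank about 10.7 mm, from 175.3 to 164.5 mm. Those absolute heights are about 3 mm lower than the TCP's, partly because the camera sees the disc's side as well as its top.
- **Cup head:** it still stands in the holder.
- **Gripper:** it is about 110 mm above the head and touching nothing.

**During insertion:** there was a brief sideways contact of about 4 N, which I corrected before letting go. No check failed.

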